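Check weight from the carousel to the scale

TASK

The bench scale is due for its check. Turn the carousel until the large brass check weight stands in the front opening of the wire guard, take it out there and set it upright in the middle of the scale's platform, inside the marked ring, gently so that the platform is never pushed down hard. The small weights stay standing in the carousel, and the other things on the table stay where they are.

Things in the scene. Friction and masses are not known exactly. Their poses are not given: they have to be found in the camera images.
- carousel: Fixed foot of the carousel, a grey disc of 250 mm diameter, 8 mm thick, with a wire guard: steel wires 4 mm thick lie level at z = 80 mm (tops at 82 mm) over the tray between 58 and 118 mm from the axis, on four posts 118 mm from the axis. The guard leaves a gap of 120 degrees, the front opening, centred on the foot's -x direction; the circle of 58 mm radius round the axis is also open above, for the knob. Origin: on the turning axis at table height; z up.
- opening (a point): Point in the middle of the front opening: 85 mm from the axis in the foot's -x direction, at the height of the tray's floor (16 mm). Does not turn with the tray. A weight may stand up to 20 degrees of tray turn (30 mm) to either side of it.
- knob (a point): Middle of the black round knob on the axis, for turning the tray: 40 mm in diameter, from z = 85 to 120 mm; this point at z = 104 mm. The point turns with the tray. To the left behind the carousel stands a tall computer monitor (fixed; beyond x = 0.45, left of y = 0.18, more than 0.4 m tall): come to the carousel from the robot's side, round the front of the monitor.
- rotor (a joint): Angle of the tray in rad since the start (0 at the start), counter-clockwise from above positive; it turns freely both ways (12 rad) against a friction of 0.06 N m and stays where it is left. Turned with a jerk, the weights topple. The grey tray is 220 mm across, floor at 16 mm, with five equal compartments parted by radial walls up to 36 mm high and a rim up to 30 mm.
- weight_large: Large brass check weight, 200 g: body 25 mm across, 38 mm tall, then a neck and a knob 16 mm across between 40 and 50 mm above its underside; 51 mm tall in all. Origin: centre of its underside; z up. Stands 85 mm from the carousel's axis, turning with the tray. Starts in one of the three compartments beneath the wire guard, at least 55 degrees round from the middle of the front opening.
- weight_small_a: Small brass check weight, one of three alike: body 20 mm across, neck, knob 12 mm across on top, 41 mm tall in all. Origin: centre of its underside; z up. Stands in the carousel, to be left there.
- weight_small_b: Small brass check weight, one of three alike: body 20 mm across, neck, knob 12 mm across on top, 41 mm tall in all. Origin: centre of its underside; z up. Stands in the carousel, to be left there.
- weight_small_c: Small brass check weight, one of three alike: body 20 mm across, neck, knob 12 mm across on top, 41 mm tall in all. Origin: centre of its underside; z up. Stands in the carousel, to be left there.
- scale: White bench scale, fixed, 150 x 130 mm, top at 30 mm; a dark display lies toward its -x edge. Origin: centre of its underside.
- platform_top (a point): Centre of the upper face of the scale's round steel platform (90 mm across), about 52 mm above the table when empty; z up. A dark dashed ring of 51 mm diameter is marked round it. The platform moves down on a spring of 800 N/m, against 12 mm travel: it sinks 2.5 mm under the large weight.
- platform (a joint): How far the platform is pressed down, in m: 0 empty, 0.0025 with the large weight on it. More than 0.009 (7 N) overloads it; the large weight let go 25 mm or more above it does too.
- tape_roll: Bystander: roll of pale tape lying flat, 60 mm across, 19 mm tall. Origin: centre of its underside.
- tape_measure: Bystander: yellow tape measure, 36 x 71 x 58 mm. Origin: centre of its underside.
- grease_tin: Bystander: flat round tin, 69 mm across, 27 mm tall. Origin: centre of its underside.

How it is judged:
By the outcome, as a careful person would: the job done as asked, in the order asked, and still so for the second after the job is handed in, with the robot touching nothing.
It also fails if it takes over 64 s, if anything falls off the work surface, if the arm or the gripper's body presses on something with over 40 N, if the wrist force passes 120 N, or if a joint passes its speed limit or range.

ROBOT

A 6-joint arm with a two-finger parallel gripper is mounted at the origin on a cart in front of the work surface, level with it; the furniture and walls round the work are solid. World frame = base frame: x ahead of the robot, y to its left, z up, the work surface at z = 0. Lengths are in m, angles in rad, forces in N, time in s.
With the tool pointing down it reaches from about 0.25 to 0.725 m from the base axis. Payload 9.7 kg.
Tool frame: the origin (TCP) lies midway between the tips of the shut fingers; the grasp point (between the pads) lies 19 mm behind it; z points along the fingers, y is the line along which they close (so a half turn about z gives the same grasp; the last joint's range is limited). The gripper opens to 85 mm and grips with 20 to 120 N. Pads are 22 mm wide; open, the fingers measure 114 mm over their backs; the gripper's body (76 mm by 85 mm) begins 54 mm behind the grasp point. The pads swing forward as they close: fully open they stand 13 mm farther back than shut.
Start: joints at [1.103, 0.087, 0.176, 1.66, 0, 1.571], TCP at [0.248, 0.491, 0.231] pointing down, gripper open.
Joint ranges: [-3.13, 3.13], [-0.85, 1.81], [-1.15, 1.24], [-2.2, 2.28], [-1.44, 1.52], [-3.14, 3.14]. Speed limits (rad/s): [2.22, 2.22, 2.57, 3.14, 3.14, 3.14].

INTERFACE

Orientations are given as [roll, pitch, yaw] about the fixed x, y, z axes, in that order (R = Rz(yaw) Ry(pitch) Rx(roll)).
In Python, from cell import state, camera, camera_info, sign_off gives the robot as it stands.
- The arm moves only by the shell command python3 -m creep 'ROWS'. ROWS is JSON, a list of rows, each a list of 3 entries, a list of its own where there are three numbers: the shift along the tool's x, y, z normalised to -1 to 1, where 1 is 60 mm, then the turn, a rotation vector about the tool's x, y, z normalised to -1 to 1, where 1 is 0.12 rad, then the opening, from -1 (shut) to 1 (fully open), so that 0 is half open. In form: [[[dx, dy, dz], [rx, ry, rz], claw], ...]. A call has exactly 5 rows; each row shifts and turns the commanded pose from where the row before left it, along the tool's axes as they then stand; what a row does not reach is not made up. A row lasts 1/8 s, in which the tool goes at most 62.5 mm and 10.7 degrees, less where a joint would pass 70% of its speed; a pose out of reach is approached as far as the arm can. A call with a number of a shift or a turn outside -1 to 1 is refused whole. A call with a gripper value outside its range is refused whole. The fingers move at their own pace and stop on an object; the grip force is fixed at half the most. Time passes only in rows, so rows that do not move let the fingers close, or fill a call up. It gives the time, the measured TCP pose, the force, the opening and the grip force at its end, in the units of the state.
- state(): the state, without advancing time (a new reading comes with each control period).
- camera(name): name is "scene" or "top" or "wrist"; returns the picture (480x640x3 uint8, blue, green, red); there is no depth.
- camera_info(name): a dict with "K" (3x3 intrinsics, pixels), "eye" and "attitude" of the camera in the world. Camera axes: x right, y down, z forward; pixel columns grow to the right and rows downward; lengths in m; the calibration is good to about 2 mm. A picture is of the moment at which its call begins: read the wrist's pose just before it. camera_info takes no time and is no camera call; for the wrist camera it gives the pose at the moment of the call.
- sign_off(): hands the job in; it is judged then, once.
The state is a dict: "time": time; "joints": joint angles; "joint_vel": joint speeds; "joint_torque": joint torques, N m; "ee_pos": TCP position; "tcp_rot": TCP orientation; "force": force on the tool from outside, world axes, zero at the start; "moment": the same for the moment, N m; "finger_gap": finger opening in m; "grasp_force": force on a finger pad.
Only numpy, scipy, OpenCV 4.12 (cv2) and the standard library are available. Lean on these libraries where they do the work, as an engineer would, in place of code of your own. Each camera call takes 0.05 s, during which the arm holds its last target. There are 200 camera calls.

## Working session

There is one attempt and no reset: what is moved stays moved. The work goes in short steps, Python scripts to look and compute and a shell command to move; the robot and the scene stay as the last step left them, time stands still between calls to the robot, and variables do not carry over. Pictures are saved under pics/ and viewed, at most 13 in all, crops included, and the job is handed in when it is done.

```bash
mkdir -p pics; ls; python3 - <<'E'
from cell import *
import cv2
s=state();print(s)
for n in("scene","top"):
    i=camera_info(n);print(n,i)
    cv2.imwrite(f"pics/{n}0.png",camera(n))
E
```

```text
pics
{'time': 0.0, 'joints': array([1.10299959e+00, 8.74482773e-02, 1.75102288e-01, 1.65981166e+00,
       2.04109809e-05, 1.57079823e+00]), 'joint_vel': array([-0.00081633,  0.00034048,  0.00031498, -0.00106185,  0.00044884,
        0.00222695]), 'joint_torque': array([-1.12496982e-03, -5.20382595e+01,  4.64809692e+01,  1.61105470e-02,
       -7.74341129e-05,  8.77762972e-06]), 'ee_pos': array([0.24789024, 0.49069304, 0.23057322]), 'tcp_rot': array([-3.14023133e+00, -2.04083705e-05,  2.67379398e+00]), 'force': array([-0.366656  ,  0.522882  ,  0.02883741]), 'moment': array([-0.00508212,  0.0424096 ,  0.01027659]), 'grasp_force': 0.0, 'finger_gap': 0.08567336096942585}
scene {'K': array([[439.35220981,   0.        , 320.0221926 ],
       [  0.        , 439.35220981, 235.81396875],
       [  0.        ,   0.        ,   1.        ]]), 'eye': array([-0.02374215, -0.48991242,  0.71604716]), 'attitude': array([-2.22512013,  0.01818308, -0.86768522])}
top {'K': array([[466.1078199 ,   0.        , 316.63800965],
       [  0.        , 466.1078199 , 241.90507217],
       [  0.        ,   0.        ,   1.        ]]), 'eye': array([0.44057204, 0.04736355, 1.27198226]), 'attitude': array([-3.04487698,  0.00925319, -1.54512742])}
```

View pics/top0.png

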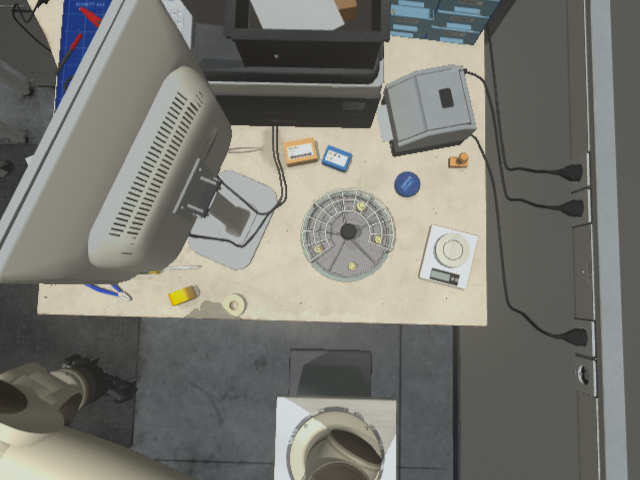

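View pics/scene0.png

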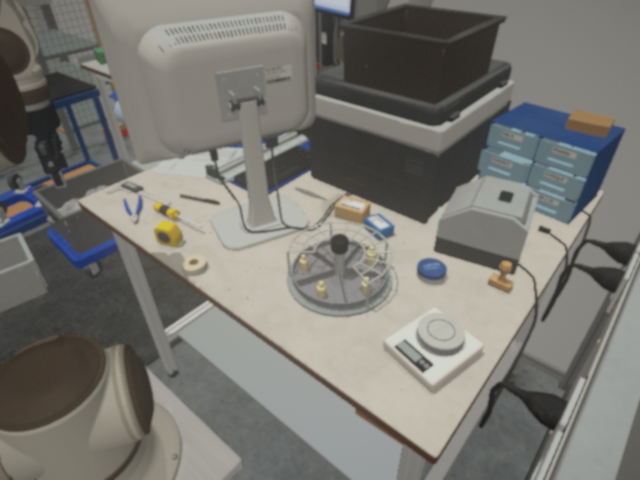

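The top view shows the carousel knob at (348,231) and the scale platform at (453,250). The weights are near (318,248), (361,206), (377,239) and (352,266). I'll enlarge both.

```bash
cat > h.py <<'E'
from cell import *
import cv2, numpy as np
from scipy.spatial.transform import Rotation as R
def ray(i,u,v,z):
    d=R.from_euler('xyz',i['attitude']).as_matrix()@np.linalg.inv(i['K'])@[u,v,1]
    return i['eye']+d*(z-i['eye'][2])/d[2]
def proj(i,p):
    c=R.from_euler('xyz',i['attitude']).as_matrix().T@(np.array(p)-i['eye']); q=i['K']@c; return q[:2]/q[2]
E
python3 - <<'E'
from h import *
im=cv2.imread('pics/top0.png')
a=cv2.resize(im[180:290,295:485],None,fx=4.2,fy=4.2,interpolation=cv2.INTER_CUBIC)
cv2.imwrite('pics/c1.png',a);i=camera_info('top')
for n,u,v,z in [('knob',348,231,.12),('plat',453,250,.052),('base',340,450,0.2)]:print(n,ray(i,u,v,z))
E
```

```text
knob [ 0.58120454 -0.01639797  0.12      ]
plat [ 0.54616553 -0.2957955   0.052     ]
base [ 0.08287237 -0.00363626  0.2       ]
```

View pics/c1.png

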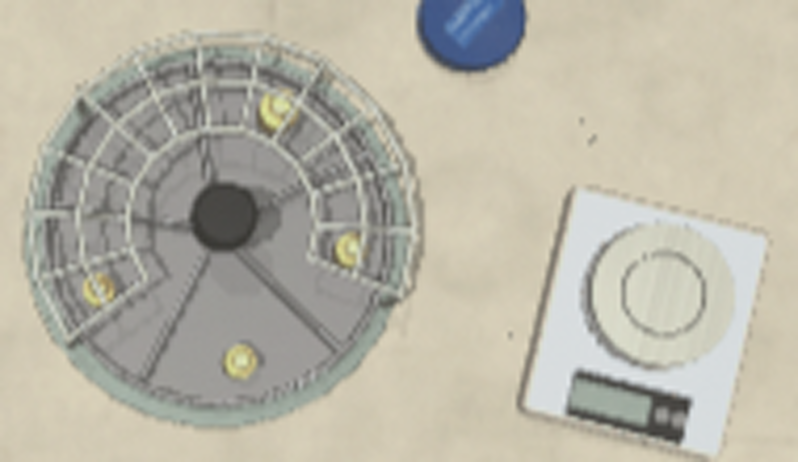

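The crop shows the large weight at (278,110), the small ones at (348,250), (98,290) and (240,361), the knob at (224,216) and the platform ring at (664,293). The guard's end wires end at about (68,340) and (402,298).

```bash
python3 - <<'E'
from h import *
i=camera_info('top')
def P(u,v,z): return ray(i,295+(u+.5)/4.2-.5,180+(v+.5)/4.2-.5,z)
k=P(224,216,.12);print('knob',k)
for n,u,v,z in [('L',278,110,.064),('b',348,250,.055),('c',98,290,.055),('d',240,361,.055),('end1o',68,340,.08),('end2o',402,298,.08),('end1i',162,276,.08),('end2i',311,256,.08),('plat',664,293,.052)]:
    p=P(u,v,z);d=p-k;print(n,p.round(4),np.hypot(*d[:2]).round(4),np.degrees(np.arctan2(d[1],d[0])).round(1))
E
```

```text
knob [ 0.58108238 -0.01628192  0.12      ]
L [ 0.6553 -0.0518  0.064 ] 0.0823 -25.5
b [ 0.5695 -0.0976  0.055 ] 0.0821 -98.1
c [0.5406 0.0578 0.055 ] 0.0844 118.7
d [ 0.4986 -0.0315  0.055 ] 0.0839 -169.5
end1o [0.5075 0.075  0.08  ] 0.1173 128.8
end2o [ 0.5383 -0.1279  0.08  ] 0.1195 -111.0
end1i [0.5481 0.0187 0.08  ] 0.048 133.3
end2i [ 0.5626 -0.0721  0.08  ] 0.0588 -108.3
plat [ 0.5478 -0.2951  0.052 ] 0.2808 -96.8
```

```bash
cat >> h.py <<'E'
def todo(x,y,z,yawdeg=None):
    s=state();r=R.from_euler('xyz',s['tcp_rot'])
    d=r.inv().apply(np.array([x,y,z])-s['ee_pos'])/.06
    print('t',round(s['time'],2),'ee',s['ee_pos'].round(4),'rpy',np.degrees(s['tcp_rot']).round(1),'j6',s['joints'][5].round(3),'| shift units',d.round(3))
    if yawdeg is not None:
        q=(r.inv()*R.from_euler('xyz',[np.pi,0,np.radians(yawdeg)])).as_rotvec();print('turn units',(q/.12).round(2))
    print('F',s['force'].round(1),'gap',s['finger_gap'].round(4),'grip',s['grasp_force'])
E
python3 -m creep '[[[-0.3,-0.32,0],[0,0,0],0.3],[[-0.6,-0.64,0],[0,0,0],0.3],[[-0.6,-0.64,0],[0,0,0],0.3],[[-0.6,-0.64,0],[0,0,0],0.3],[[-0.6,-0.64,0],[0,0,0],0.3]]'
python3 -m creep '[[[-0.6,-0.64,0],[0,0,0],0.3],[[-0.6,-0.64,0],[0,0,0],0.3],[[-0.6,-0.64,0],[0,0,0],0.3],[[-0.6,-0.64,0],[0,0,0],0.3],[[-0.6,-0.64,0],[0,0,0],0.3]]'
python3 -m creep '[[[0,0,0],[0,0,-0.5],0.3],[[0,0,0],[0,0,-1],0.3],[[0,0,0],[0,0,-1],0.3],[[0,0,0],[0,0,-1],0.3],[[0,0,0],[0,0,-1],0.3]]'
python3 -c "
from h import *
todo(.581,-.0163,.2)"
```

```text
time: 0.72
ee_pos: [0.3147, 0.262, 0.231]
tcp_rot: [-3.141, 0.0, 2.674]
force: [2.5, 0.5, 0.7]
finger_gap: 0.0554
grasp_force: 0.0
time: 1.35
ee_pos: [0.3888, 0.0094, 0.2312]
tcp_rot: [3.141, 0.0, 2.674]
force: [0.7, 0.0, -0.2]
finger_gap: 0.0555
grasp_force: 0.0
time: 1.98
ee_pos: [0.3886, 0.011, 0.231]
tcp_rot: [3.142, -0.001, -3.066]
force: [0.9, 0.4, -0.0]
finger_gap: 0.0556
grasp_force: 0.0
t 1.98 ee [0.3886 0.011  0.231 ] rpy [ 180.    -0.  -175.6] j6 -0.048 | shift units [-3.163 -0.698  0.515]Traceback (most recent call last):
  File "<string>", line 3, in <module>
    todo(.581,-.0163,.2)
    ~~~~^^^^^^^^^^^^^^^^
  File "h.py", line 15, in todo
    print('F',s['force'].round(1),'gap',s['finger_gap'].round(4),'grip',s['grasp_force'])
                                        ^^^^^^^^^^^^^^^^^^^^^
AttributeError: 'float' object has no attribute 'round'
```

```bash
sed -i "s/s\['finger_gap'\].round(4)/round(s['finger_gap'],4)/" h.py
python3 -m creep '[[[-0.6,-0.14,0],[0,0,0],0.3],[[-0.8,-0.18,0.1],[0,0,0],0.3],[[-0.8,-0.18,0.2],[0,0,0],0.3],[[-0.8,-0.18,0.2],[0,0,0],0.3],[[-0.16,-0.02,0],[0,0,0],0.3]]'
python3 -m creep '[[[0,0,0],[0,0,-1],0.3],[[0,0,0],[0,0,-1],0.3],[[0,0,0],[0,0,-1],0.3],[[0,0,0],[0,0,-1],0.3],[[0,0,0],[0,0,-1],0.3]]'
python3 - <<'E'
from h import *
todo(.581,-.0163,.088)
i=camera_info('wrist');im=camera('wrist');cv2.imwrite('pics/w1.png',im)
print(i, proj(i,[.581,-.0163,.12]))
E
```

```text
time: 2.6
ee_pos: [0.5822, -0.0175, 0.1981]
tcp_rot: [3.141, -0.004, -3.07]
force: [0.3, -0.7, 0.8]
finger_gap: 0.0556
grasp_force: 0.0
time: 3.22
ee_pos: [0.5803, -0.017, 0.2017]
tcp_rot: [3.142, 0.0, -2.465]
force: [-1.0, 0.4, -0.1]
finger_gap: 0.0557
grasp_force: 0.0
t 3.23 ee [ 0.5803 -0.017   0.2017] rpy [ 180.     0.  -141.3] j6 -0.706 | shift units [-1.600e-02  1.000e-03  1.896e+00]
F [-1.   0.4 -0.1] gap 0.0557 grip 0.0
{'K': array([[341.99952782,   0.        , 316.35107757],
       [  0.        , 341.99952782, 241.8697552 ],
       [  0.        ,   0.        ,   1.        ]]), 'eye': array([ 0.52427559, -0.06225218,  0.34440968]), 'attitude': array([ 2.85024775e+00, -4.99477553e-04,  2.24530115e+00])} [316.86180034 249.790999  ]
```

View pics/w1.png

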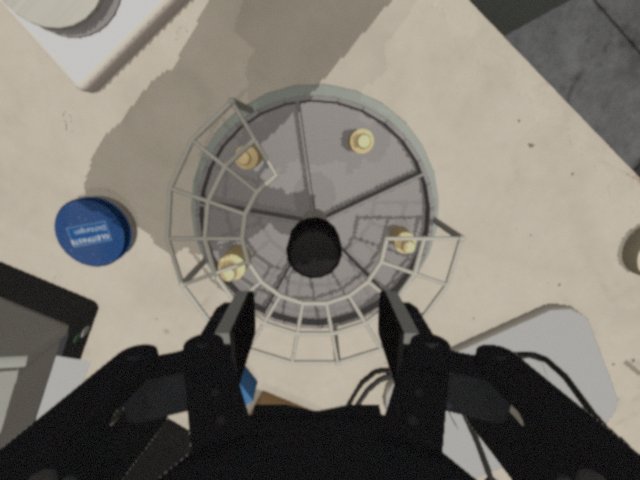

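The wrist view shows the knob at about (314,247) where I predicted (317,250). That agrees within about 2 mm, so I descend.

```bash

python3 -m creep '[[[0,0,0.3],[0,0,0],0.3],[[0,0,0.6],[0,0,0],0.3],[[0,0,0.6],[0,0,0],0.3],[[0,0,0.36],[0,0,0],0.3],[[0,0,0],[0,0,0],0.3]]'
python3 -m creep '[[[0,0,0],[0,0,0],0],[[0,0,0],[0,0,0],-0.05],[[0,0,0],[0,0,0],-0.1],[[0,0,0],[0,0,0],-0.3],[[0,0,0],[0,0,0],-0.3]]'
python3 -c "
from h import *
todo(.581,-.0163,.088)"
```

```text
time: 3.9
ee_pos: [0.5795, -0.017, 0.0884]
tcp_rot: [3.14, -0.002, -2.471]
force: [0.2, -0.2, 1.4]
finger_gap: 0.0555
grasp_force: 0.0
time: 4.53
ee_pos: [0.5821, -0.018, 0.0918]
tcp_rot: [-3.138, 0.002, -2.47]
force: [1.8, -6.1, 3.5]
finger_gap: 0.0381
grasp_force: 60.0
t 4.53 ee [ 0.5821 -0.018   0.0918] rpy [-1.798e+02  1.000e-01 -1.415e+02] j6 -0.701 | shift units [-0.004  0.034  0.063]
F [ 1.8 -6.1  3.5] gap 0.0381 grip 60.033490592613816
```

```bash

python3 -m creep '[[[0,-0.03,0],[0,0,0.08],-0.3],[[0,0,0],[0,0,0.18],-0.3],[[0,0,0],[0,0,0.28],-0.3],[[0,0,0],[0,0,0.4],-0.3],[[0,0,0],[0,0,0.5],-0.3]]'
python3 -m creep '[[[0,0,0],[0,0,0.6],-0.3],[[0,0,0],[0,0,0.6],-0.3],[[0,0,0],[0,0,0.6],-0.3],[[0,0,0],[0,0,0.6],-0.3],[[0,0,0],[0,0,0.6],-0.3]]'
python3 - <<'E'
from h import *
todo(.581,-.0163,.088)
cv2.imwrite('pics/w2.png',camera('wrist'))
E
```

```text
time: 5.15
ee_pos: [0.5819, -0.0178, 0.0918]
tcp_rot: [3.141, 0.001, -2.644]
force: [-5.8, 4.0, 9.9]
finger_gap: 0.0381
grasp_force: 60.6
time: 5.78
ee_pos: [0.5816, -0.0171, 0.0918]
tcp_rot: [3.139, 0.001, -3.003]
force: [-8.6, 8.2, 9.6]
finger_gap: 0.0383
grasp_force: 60.8
t 5.78 ee [ 0.5816 -0.0171  0.0918] rpy [ 179.9    0.  -172.1] j6 -0.169 | shift units [0.009 0.014 0.063]
F [-8.6  8.2  9.6] gap 0.0383 grip 60.75460874475539
```

View pics/w2.png

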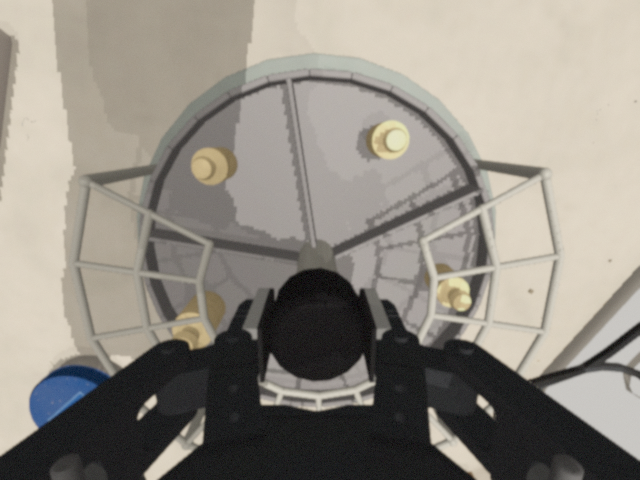

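All four weights stand: small ones at (212,166) and (390,140), the large one at (195,325) and a small one at (455,293). The tray follows the gripper exactly, so I keep turning.

```bash

python3 -m creep '[[[0,0,0],[0,0,0.3],-0.3],[[0,0,0],[0,0,0.5],-0.3],[[0,0,0],[0,0,0.6],-0.3],[[0,0,0],[0,0,0.7],-0.3],[[0,0,0],[0,0,0.7],-0.3]]'
python3 -m creep '[[[0,0,0],[0,0,0.7],-0.3],[[0,0,0],[0,0,0.7],-0.3],[[0,0,0],[0,0,0.7],-0.3],[[0,0,0],[0,0,0.7],-0.3],[[0,0,0],[0,0,0.7],-0.3]]'
python3 -m creep '[[[0,0,0],[0,0,0.7],-0.3],[[0,0,0],[0,0,0.7],-0.3],[[0,0,0],[0,0,0.7],-0.3],[[0,0,0],[0,0,0.7],-0.3],[[0,0,0],[0,0,0.7],-0.3]]'
python3 -m creep '[[[0,0,0],[0,0,0.7],-0.3],[[0,0,0],[0,0,0.7],-0.3],[[0,0,0],[0,0,0.7],-0.3],[[0,0,0],[0,0,0.7],-0.3],[[0,0,0],[0,0,0.7],-0.3]]'
python3 -m creep '[[[0,0,0],[0,0,0.7],-0.3],[[0,0,0],[0,0,0.7],-0.3],[[0,0,0],[0,0,0.6],-0.3],[[0,0,0],[0,0,0.4],-0.3],[[0,0,0],[0,0,0.25],-0.3]]'
python3 - <<'E'
from h import *
todo(.581,-.0163,.088)
cv2.imwrite('pics/w3.png',camera('wrist'))
E
```

```text
time: 6.45
ee_pos: [0.5816, -0.0164, 0.0918]
tcp_rot: [3.138, -0.0, 2.944]
force: [-6.9, 13.3, 10.0]
finger_gap: 0.0381
grasp_force: 60.8
time: 7.08
ee_pos: [0.582, -0.0155, 0.0918]
tcp_rot: [3.137, -0.002, 2.525]
force: [-3.2, 16.4, 9.7]
finger_gap: 0.0379
grasp_force: 60.8
time: 7.7
ee_pos: [0.5826, -0.0148, 0.0918]
tcp_rot: [3.136, -0.004, 2.105]
force: [0.8, 19.2, 7.3]
finger_gap: 0.0384
grasp_force: 60.6
time: 8.32
ee_pos: [0.5835, -0.0145, 0.0918]
tcp_rot: [3.137, -0.007, 1.685]
force: [5.8, 20.9, 5.2]
finger_gap: 0.0383
grasp_force: 60.3
time: 8.95
ee_pos: [0.5842, -0.0145, 0.0918]
tcp_rot: [3.138, -0.009, 1.369]
force: [8.8, 19.7, 2.9]
finger_gap: 0.0382
grasp_force: 60.0
t 8.95 ee [ 0.5842 -0.0145  0.0918] rpy [179.8  -0.5  78.4] j6 1.744 | shift units [-0.04  -0.047  0.063]
F [ 8.8 19.7  2.9] gap 0.0382 grip 60.02642431296408
```

View pics/w3.png

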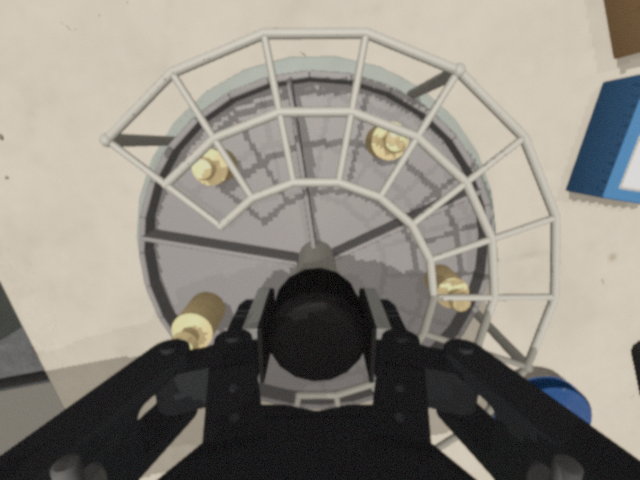

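The large weight stands at (193,325), now clear of the guard, and all the small ones are upright. The tray has turned 140.1°, which puts the large weight about 5° from the middle of the opening, well within the limit. I release, rise and reorient.

```bash

python3 -m creep '[[[0,0,0],[0,0,0],-0.1],[[0,0,0],[0,0,0],0.1],[[0,0,0],[0,0,0],0.3],[[0,0,0],[0,0,0],0.3],[[0,0,-0.2],[0,0,0],0.3]]'
python3 -m creep '[[[0,0,-0.6],[0,0,0],0.3],[[0,0,-0.8],[0,0,0],0.3],[[0,0,-0.4],[0,0,-0.5],0.3],[[0,0,0],[0,0,-1],0.3],[[0,0,0],[0,0,-1],0.3]]'
python3 -m creep '[[[0,0,0],[0,0,-1],0.3],[[0,0,0],[0,0,-1],0.3],[[0,0,0],[0,0,-1],0.3],[[0,0,0],[0,0,-1],0.3],[[0,0,0],[0,0,-1],0.3]]'
python3 -m creep '[[[0,0,0],[0,0,-1],0.3],[[0,0,0],[0,0,-1],0.3],[[0,0,0],[0,0,-1],0.3],[[0,0,0],[0,0,-1],0.3],[[0,0,0],[0,0,-1],0.3]]'
python3 -m creep '[[[0,0,0],[0,0,-1],0.3],[[0,0,0],[0,0,-1],0.3],[[0,0,0],[0,0,-1],0.3],[[0,0,0],[0,0,-1],0.3],[[0,0,0],[0,0,-0.5],0.3]]'
python3 -c "
from h import *
todo(.4987,-.0374,.18,-165.5)"
```

```text
time: 9.62
ee_pos: [0.5814, -0.0187, 0.1013]
tcp_rot: [-3.14, 0.0, 1.367]
force: [-0.3, -0.3, 1.1]
finger_gap: 0.0552
grasp_force: 0.0
time: 10.25
ee_pos: [0.5822, -0.0187, 0.2111]
tcp_rot: [3.14, 0.0, 1.671]
force: [0.1, -0.2, -0.4]
finger_gap: 0.0556
grasp_force: 0.0
time: 10.88
ee_pos: [0.582, -0.0187, 0.2106]
tcp_rot: [3.141, 0.0, 2.271]
force: [-0.1, -0.4, 0.2]
finger_gap: 0.0558
grasp_force: 0.0
time: 11.5
ee_pos: [0.582, -0.0187, 0.2106]
tcp_rot: [3.141, 0.001, 2.871]
force: [-0.7, -0.1, -0.1]
finger_gap: 0.0554
grasp_force: 0.0
time: 12.12
ee_pos: [0.582, -0.0187, 0.2106]
tcp_rot: [-3.141, 0.001, -2.874]
force: [0.1, 0.0, 0.2]
finger_gap: 0.0555
grasp_force: 0.0
t 12.12 ee [ 0.582  -0.0187  0.2106] rpy [-180.     0.  -164.6] j6 -0.3 | shift units [1.422 0.067 0.51 ]
turn units [-0.    0.01  0.12]
F [0.1 0.  0.2] gap 0.0555 grip 0.0
```

Take a top picture and a wrist one here, to measure the weight afresh.

```bash

python3 -m creep '[[[0.3,0,0],[0,0,0],0.3],[[0.5,0.03,0.1],[0,0,0],0.3],[[0.4,0.04,0.2],[0,0,0],0.3],[[0.2,0,0.2],[0,0,0],0.3],[[0,0,0],[0,0,0],0.3]]'
python3 - <<'E'
from h import *
todo(.4987,-.0374,.022,-165.5)
i=camera_info('wrist');im=camera('wrist');cv2.imwrite('pics/w4.png',im)
print(i['eye'],i['attitude'],proj(i,[.4987,-.0374,.067]))
E
```

```text
time: 12.75
ee_pos: [0.4992, -0.0367, 0.1801]
tcp_rot: [-3.142, 0.0, -2.877]
force: [0.1, 0.3, 0.8]
finger_gap: 0.0556
grasp_force: 0.0
t 12.75 ee [ 0.4992 -0.0367  0.1801] rpy [-180.     0.  -164.8] j6 -0.338 | shift units [ 0.011 -0.008  2.636]
turn units [-0.   0.   0.1]
F [0.1 0.3 0.8] gap 0.0556 grip 0.0
[ 0.42963741 -0.05539863  0.32279667] [ 2.85047882e+00 -4.47095766e-04  1.83377848e+00] [315.46470752 235.35969342]
```

View pics/w4.png

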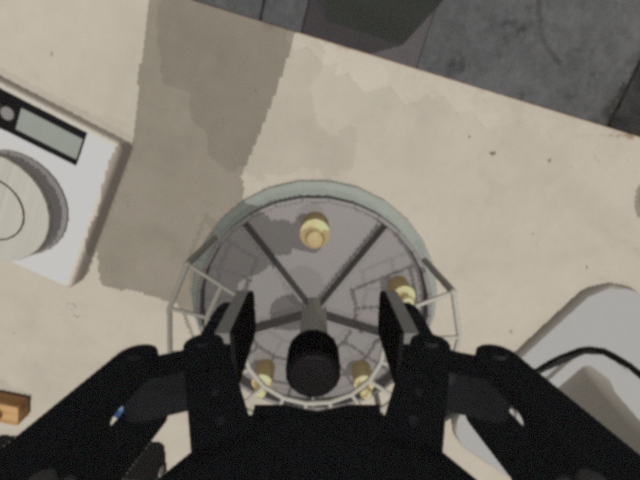

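The weight's knob top is at (315,240) where I predicted (315,235), so it is about 3 mm nearer the axis. I aim 2 mm inward and descend with the fingers narrowed.

```bash

python3 -m creep '[[[-0.03,-0.01,0.3],[0,0,0],0.05],[[0,0,0.5],[0,0,0],0.05],[[0,0,0.6],[0,0,0],0.05],[[0,0,0.5],[0,0,0],0.05],[[0,0,0.3],[0,0,0],0.05]]'
python3 -m creep '[[[0,0,0.2],[0,0,0],0.05],[[0,0,0.15],[0,0,0],0.05],[[0,0,0.05],[0,0,0],0.05],[[0,0,0],[0,0,0],0],[[0,0,0],[0,0,0],-0.1]]'
python3 -m creep '[[[0,0,0],[0,0,0],-0.2],[[0,0,0],[0,0,0],-0.3],[[0,0,0],[0,0,0],-0.4],[[0,0,0],[0,0,0],-0.6],[[0,0,0],[0,0,0],-0.6]]'
python3 - <<'E'
from h import *
todo(.5,-.0374,.2,-165.5)
E
```

```text
time: 13.42
ee_pos: [0.5013, -0.0364, 0.0454]
tcp_rot: [3.141, -0.002, -2.876]
force: [0.1, -0.3, -0.2]
finger_gap: 0.045
grasp_force: 0.0
time: 14.05
ee_pos: [0.5021, -0.0367, 0.0243]
tcp_rot: [-3.141, 0.001, -2.876]
force: [-0.0, -0.2, -0.4]
finger_gap: 0.0383
grasp_force: 0.0
time: 14.68
ee_pos: [0.5019, -0.0367, 0.0241]
tcp_rot: [-3.141, 0.0, -2.876]
force: [-1.7, -0.4, 5.8]
finger_gap: 0.0227
grasp_force: 58.9
t 14.68 ee [ 0.5019 -0.0367  0.0241] rpy [-180.     0.  -164.8] j6 -0.338 | shift units [ 0.033 -0.004 -2.932]
turn units [-0.   0.   0.1]
F [-1.7 -0.4  5.8] gap 0.0227 grip 58.92958524520509
```

```bash

python3 -m creep '[[[0,0,-0.1],[0,0,0],-0.6],[[0,0,-0.3],[0,0,0],-0.6],[[0,0,-0.6],[0,0,0],-0.6],[[0,0,-0.6],[0,0,0],-0.6],[[0,0,-0.6],[0,0,0],-0.6]]'
python3 - <<'E'
from h import *
todo(.5478,-.2951,.16)
i=camera_info('wrist');print(proj(i,[.5478,-.2951,.052]))
cv2.imwrite('pics/w5.png',camera('wrist'))
E
```

```text
time: 15.3
ee_pos: [0.5016, -0.0366, 0.1579]
tcp_rot: [-3.141, 0.001, -2.876]
force: [0.5, -0.6, -1.6]
finger_gap: 0.0227
grasp_force: 58.9
t 15.3 ee [ 0.5016 -0.0366  0.1579] rpy [-180.     0.  -164.8] j6 -0.338 | shift units [ 0.388 -4.36  -0.034]
F [ 0.5 -0.6 -1.6] gap 0.0227 grip 58.926957983057946
[-38.70095032 208.93560319]
```

View pics/w5.png

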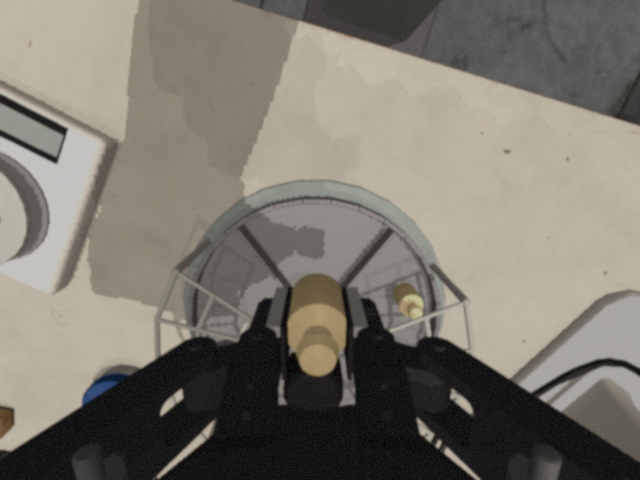

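The large weight is held upright between the pads at (317,310), and the scale is at the left edge. I move over to it.

```bash

python3 -m creep '[[[0.02,-0.2,0],[0,0,0],-0.6],[[0.04,-0.45,0],[0,0,0],-0.6],[[0.06,-0.6,0],[0,0,0],-0.6],[[0.06,-0.7,0],[0,0,0],-0.6],[[0.06,-0.7,0],[0,0,0],-0.6]]'
python3 -m creep '[[[0.06,-0.7,0],[0,0,0],-0.6],[[0.05,-0.55,0],[0,0,0],-0.6],[[0.04,-0.35,0],[0,0,0],-0.6],[[0,-0.1,0],[0,0,0],-0.6],[[0,0,0],[0,0,0],-0.6]]'
python3 - <<'E'
from h import *
todo(.5478,-.2951,.0621)
i=camera_info('wrist');print(proj(i,[.5478,-.2951,.052]))
cv2.imwrite('pics/w6.png',camera('wrist'));cv2.imwrite('pics/t6.png',camera('top'))
E
```

```text
time: 15.98
ee_pos: [0.529, -0.1956, 0.1544]
tcp_rot: [3.141, -0.002, -2.876]
force: [1.0, 0.4, -2.1]
finger_gap: 0.0223
grasp_force: 59.0
time: 16.6
ee_pos: [0.5475, -0.2943, 0.1553]
tcp_rot: [3.141, -0.0, -2.876]
force: [-0.1, 0.5, -2.6]
finger_gap: 0.022
grasp_force: 59.1
t 16.6 ee [ 0.5475 -0.2943  0.1553] rpy [ 180.    -0.  -164.8] j6 -0.759 | shift units [-0.002 -0.016  1.554]
F [-0.1  0.5 -2.6] gap 0.022 grip 59.067735514836386
[314.79004895 239.85434495]
```

View pics/w6.png

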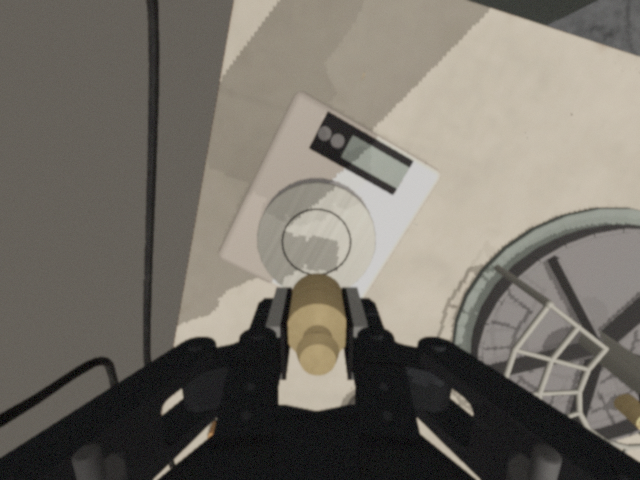

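The ring centre is at (316,241) where I predicted (315,240), so they agree to within 1 mm. I lower slowly.

```bash

python3 -m creep '[[[0,-0.01,0.2],[0,0,0],-0.6],[[0,0,0.4],[0,0,0],-0.6],[[0,0,0.4],[0,0,0],-0.6],[[0,0,0.25],[0,0,0],-0.6],[[0,0,0.1],[0,0,0],-0.6]]'
python3 -m creep '[[[0,0,0.06],[0,0,0],-0.6],[[0,0,0.04],[0,0,0],-0.6],[[0,0,0.03],[0,0,0],-0.6],[[0,0,0.02],[0,0,0],-0.6],[[0,0,0],[0,0,0],-0.6]]'
python3 - <<'E'
from h import *
todo(.5478,-.2951,.0601)
E
```

```text
time: 17.32
ee_pos: [0.5474, -0.2947, 0.0736]
tcp_rot: [3.141, -0.001, -2.876]
force: [-0.2, -0.2, -2.5]
finger_gap: 0.0224
grasp_force: 59.1
time: 17.95
ee_pos: [0.5478, -0.2952, 0.0657]
tcp_rot: [-3.142, 0.0, -2.876]
force: [-0.6, -0.9, -2.7]
finger_gap: 0.0221
grasp_force: 59.1
t 17.95 ee [ 0.5478 -0.2952  0.0657] rpy [-180.     0.  -164.8] j6 -0.76 | shift units [-0.     0.002  0.094]
F [-0.6 -0.9 -2.7] gap 0.0221 grip 59.076563289854676
```

Now 1 mm steps, watching the force.

```bash

python3 -m creep '[[[0,0,0.02],[0,0,0],-0.6],[[0,0,0.02],[0,0,0],-0.6],[[0,0,0.02],[0,0,0],-0.6],[[0,0,0.02],[0,0,0],-0.6],[[0,0,0],[0,0,0],-0.6]]'
python3 -m creep '[[[0,0,0.02],[0,0,0],-0.6],[[0,0,0],[0,0,0],-0.6],[[0,0,0.01],[0,0,0],-0.6],[[0,0,0],[0,0,0],-0.6],[[0,0,0],[0,0,0],-0.6]]'
python3 - <<'E'
from h import *
todo(.5478,-.2951,.0601)
E
```

```text
time: 18.58
ee_pos: [0.5477, -0.2952, 0.0607]
tcp_rot: [3.141, -0.0, -2.876]
force: [0.1, -0.4, -1.9]
finger_gap: 0.0225
grasp_force: 59.1
time: 19.2
ee_pos: [0.5478, -0.2952, 0.0591]
tcp_rot: [-3.142, 0.0, -2.876]
force: [0.4, -0.9, -0.3]
finger_gap: 0.0225
grasp_force: 59.1
t 19.2 ee [ 0.5478 -0.2952  0.0591] rpy [-180.     0.  -164.8] j6 -0.76 | shift units [-0.     0.002 -0.016]
F [ 0.4 -0.9 -0.3] gap 0.0225 grip 59.11983249010518
```

```bash

python3 -m creep '[[[0,0,0],[0,0,0],-0.4],[[0,0,0],[0,0,0],-0.3],[[0,0,0],[0,0,0],-0.2],[[0,0,0],[0,0,0],-0.1],[[0,0,0],[0,0,0],0]]'
python3 -m creep '[[[0,0,0],[0,0,0],0.05],[[0,0,-0.05],[0,0,0],0.05],[[0,0,-0.2],[0,0,0],0.05],[[0,0,-0.5],[0,0,0],0.05],[[0,0,-0.7],[0,0,0],0.05]]'
python3 -m creep '[[[0,0,-0.6],[0,0,0],0.05],[[0.8,0,-0.1],[0,0,0],0.05],[[1,0,0],[0,0,0],0.05],[[1,0,0],[0,0,0],0.05],[[0.3,0,0],[0,0,0],0.05]]'
python3 - <<'E'
from h import *
todo(.5478,-.2951,.0601)
t=camera('top');s=camera('scene')
i=camera_info('top');print(proj(i,[.5478,-.2951,.101]))
a=cv2.resize(t[170:310,220:490],None,fx=2.9,fy=2.9,interpolation=3)
cv2.imwrite('pics/t7.png',a)
cv2.imwrite('pics/s7.png',cv2.resize(s[215:395,255:495],None,fx=3.3,fy=3.3,interpolation=3))
E
```

```text
time: 19.82
ee_pos: [0.5478, -0.2952, 0.0591]
tcp_rot: [-3.142, 0.0, -2.876]
force: [-0.8, -0.1, -0.8]
finger_gap: 0.0426
grasp_force: 0.0
time: 20.45
ee_pos: [0.5473, -0.295, 0.147]
tcp_rot: [3.141, -0.001, -2.876]
force: [0.8, -0.0, 0.0]
finger_gap: 0.045
grasp_force: 0.0
time: 21.08
ee_pos: [0.3659, -0.3446, 0.1897]
tcp_rot: [-3.14, 0.001, -2.879]
force: [0.4, 0.1, 0.5]
finger_gap: 0.0447
grasp_force: 0.0
t 21.07 ee [ 0.3659 -0.3446  0.1897] rpy [-179.9    0.  -164.9] j6 -1.018 | shift units [-3.14   0.013  2.162]
F [0.4 0.1 0.5] gap 0.0447 grip 0.0
[458.21582358 247.79995649]
```

View pics/t7.png

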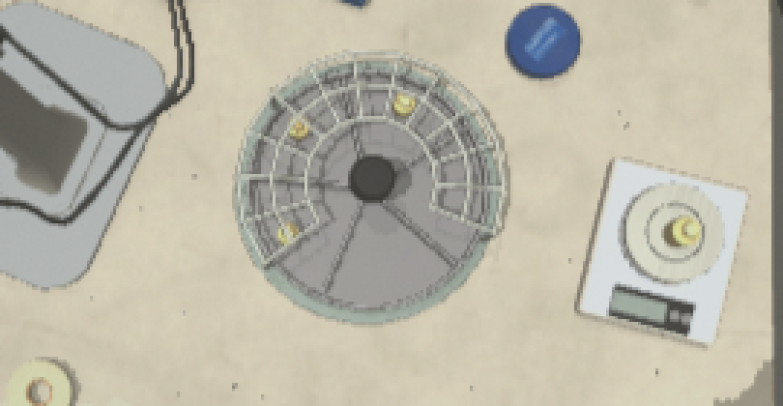

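View pics/s7.png

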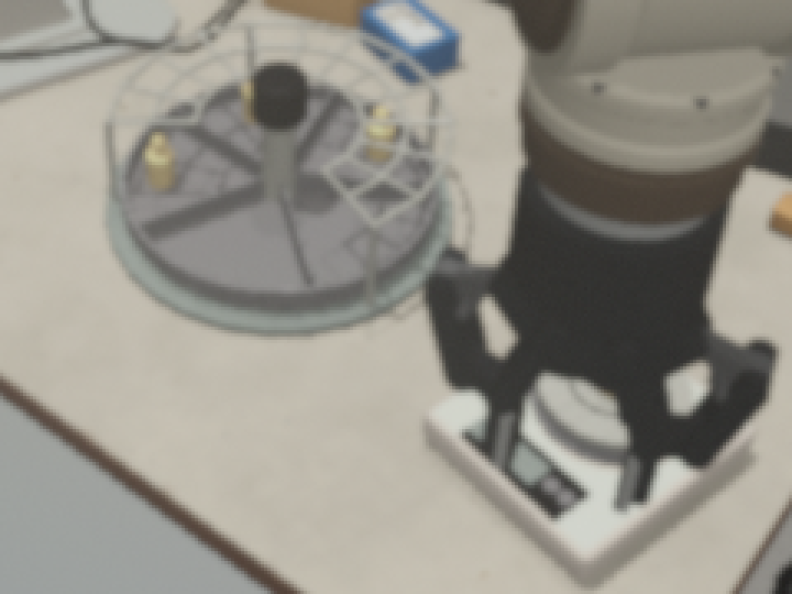

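In the top crop the weight's knob is at (688,229), which is (457,249) in the full picture; I predicted (458,248) for upright and centred. The three small weights stand in the carousel, and the gripper is clear of everything.

```bash
python3 -c "
from cell import *
print(sign_off())"
```

```text
the job is handed in; nothing more can be done
None
```

The large check weight stands upright in the middle of the scale's ring, set down with about 2 N of force; the small weights are still standing in the carousel, and the job was handed in at about 21 s.

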